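# Load a bracket on the slanted tacking jig

## Task

Load the aluminium bracket on the slanted tacking jig: lying flat on both rails, rib up and on the high side, low edge against both yellow ledges, and slid along towards the red block until its end pushes the sprung brass pin all the way in and it stays so when you let go. Set it down on the rails while you still hold it instead of dropping it, and leave the other loose things on the bench where they are.

Things in the scene. Friction and masses are not known exactly. Their poses are not given: they have to be found in the camera images.
- bracket: Bare aluminium bracket to load, 0.35 to 0.7 kg: a plate 100 (x) by 150 (y) by 10 mm (z) with an upright rib on top, 10 mm thick (x), 80 mm long (y), rising 45 mm above the plate, 20 mm off-centre towards +x. Origin: centre of the plate's underside; z up through the rib. It starts flat on the bench, rib up and roughly away from the robot.
- rib_top (a point): Centre of the top of the bracket's rib, at (20, 0, 55) mm in the bracket's frame; same axes as the bracket.
- bed: Slanted bed of the fixed jig: two steel rails 14 mm wide along x, centred at y = -40 and +40 mm. x points up the slope (30 degrees, rising away from the robot), y along the level width, z square out of the slope. Origin: in the plane of the rail tops, midway between the rails, at the ledges' faces, 65 mm above the bench. Rails end at x = 126 mm.
- ledges (a point): Midway between the tops of the two yellow ledges, at (0, 0, 13) mm in the bed's frame. At each rail's low end a ledge as wide as the rail stands 13 mm above the rail top, its face at x = 0. Loaded, the bracket's axes are parallel to the bed's, its plate reaches from x = 0 (touching the ledges) to x = 100 mm, its rib is at x = 70 mm.
- pin_line (a point): Point on the pin's line of travel, at (50, 0, 6) mm in the bed's frame; not the pin itself. The pin's red block (44 by 36 mm, top 30 mm above the rail plane) is clamped beyond the +y rail; where along y varies and is not reported: pin fully in, the bracket's origin is anywhere from y = -15 to +20 mm. Set down at y = -30 mm, it is on both rails and clear of the pin.
- pin (a joint): Sprung brass pin, 10 mm thick, sticking out of the red block towards -y of the bed to meet the plate's short edge. 0 = fully out (12 mm proud); grows as it is pushed towards +y; 0.008 m = all the way in, at a rigid stop (4 mm proud). Its spring is weak, 0.3 to 0.8 N: friction on the rails keeps the released bracket in place. The block holds against 60 N.
- flange: Loose bystander, not the bracket: round steel flange 100 mm across, 10 mm thick, with an upright dark tube 42 mm across, 65 mm high in all. Origin: centre of its underside. Either it or the bracket can be in the nearer place.
- hammer: Loose bystander: hammer lying on the bench, about 300 mm long.
- brush: Loose bystander: brush lying on the bench.
- tin: Loose bystander: upright squat blue tin with a red cap, 72 mm across, 70 mm high. Origin: centre of its underside.
- magnet: Loose bystander: flat red and steel magnetic square, 90 by 90 by 18 mm. Origin: centre of its underside.
- offcut: Loose bystander: offcut of dark steel angle, 50 by 50 by 50 mm. Origin: centre of its underside.
Things that resemble listed ones, but are neither listed nor needed, are in the scene too. There is more than one size of the bracket; the job needs the middle-sized.

How it is judged:
By the outcome, as a careful person would: the job done as asked, in the order asked, and still so for the second after the job is handed in, with the robot touching nothing.
It also fails if it takes over 45 s, if anything falls off the work surface, if the arm or the gripper's body presses on something with over 40 N, if the wrist force passes 120 N, or if a joint passes its speed limit or range.

## Robot

A 7-joint arm with a two-finger parallel gripper is mounted at the origin on the work surface. World frame = base frame: x ahead of the robot, y to its left, z up, the work surface at z = 0. Lengths are in m, angles in rad, forces in N, time in s.
With the tool pointing down it reaches from about 0.425 to 0.925 m from the base axis. Payload 6.8 kg.
Tool frame: the origin (TCP) lies at the very end of the fingers, on their centre line; the grasp point (between the pads) lies 19 mm behind it (grip_point_offset is the distance from the TCP to the grasp point, in m); z points along the fingers, y is the line along which they close (so a half turn about z gives the same grasp; the last joint's range is limited). The gripper opens to 85 mm and grips with 20 to 120 N. Pads are 22 mm wide; open, the fingers measure 114 mm over their backs; the gripper's body (76 mm by 85 mm) begins 54 mm behind the grasp point. The pads swing forward as they close: fully open they stand 13 mm farther back than shut.
Start: joints at [0.998, 0.477, 0.022, 1.555, -0.011, 1.109, -0.083], TCP at [0.303, -0.603, 0.231] pointing down, gripper open.
Joint ranges: [-2.96, 2.96], [-0.34, 2.1], [-1.41, 1.46], [0.24, 2.44], [-1.37, 4.51], [0.17, 1.92], [-2.96, 2.96]. Speed limits (rad/s): [2.39, 2.39, 3.14, 3.14, 3.14, 3.14, 3.14].

## Interface

Orientations are given as a unit quaternion [w, x, y, z].
In Python, from station import * gives the robot as it stands.
- The arm moves only by the tool carry_out, never from a script. Its argument "rows" is text: rows parted by semicolons, each of 4 numbers parted by spaces: the shift along the world's x, y, z in mm, then the turn about the world's z in degrees. In form: dx dy dz yaw; .... A call has 1 to 10 rows; each row shifts and turns the commanded pose from where the row before left it; what a row does not reach is not made up. A row lasts 1/8 s, in which the tool goes at most 62.5 mm and 10.7 degrees, less where a joint would pass 70% of its speed; a pose out of reach is approached as far as the arm can. A call is refused whole if a number of a shift passes 62.5 or a number of a turn 10.7, either way. A call with a gripper value outside its range is refused whole. "claw" is the finger opening in mm, from 0 to 85.4, set as the call begins (left out, the last holds). The fingers move at their own pace and stop on an object; "force" is the grip in N (left out, the last holds). Time passes only in rows, so rows that do not move let the fingers close. It gives the time, the measured TCP pose, the force, the opening and the grip force at its end, in the units of the state.
- get_obs(): the state, without advancing time (a new reading comes with each control period).
- read_camera(name): name is "scene" or "top" or "wrist"; returns a dict with "img" (420x560x3 uint8, blue, green, red), "fov_y" (degrees; the focal length in pixels is half the picture's height over the tangent of half this angle, whatever the lens; pixels are square), "cx", "cy" (the principal point, pixels), "distortion" ([k1, k2, p1, p2, k3] as OpenCV has them; the pictures are not rectified), "world_to_cam" (4x4, takes a point from world to camera coordinates). Camera axes: x right, y up, looking along -z (the intrinsics and any distortion apply to the point x, -y, -z); pixel columns grow to the right and rows downward; lengths in m; the calibration is good to about 2 mm. A picture is of the moment at which its call begins. There is no depth.
- hand_in(): hands the job in; it is judged then, once.
Trained networks look in the newest picture that a camera, given by its name, has taken for a name from the list of things; names that differ only in an ending like _2 or _b are one class to them, and where a whole thing is asked for, a point or a joint stands for the part that bears it (a point fixed in the world has none). Each returns a list of dicts, best first, with "confidence" (0 to 1); they miss things now and then, are a little off and sometimes report something else, mostly with a low value. They report only what shows in the picture. A call takes as long as a camera call. They do not tell look-alikes from the thing itself.
- recognise(camera, thing): "centre" ([column, row] in pixels, amid what is visible of it).
- outline_of(camera, thing): "pixels" (420x560 bool, what is visible of it) and "centre" ([column, row] in pixels, amid what is visible of it).
- place_of(camera, thing): "centre" ([column, row] in pixels: a listed point, or the origin of a listed thing).
The state is a dict: "t": time; "q": joint angles; "joint_vel": joint speeds; "joint_torque": joint torques, N m; "eef_pos": TCP position; "tool_rot": TCP orientation; "contact_force": force on the tool from outside, world axes, zero at the start; "torque": the same for the moment, N m; "gripper_width": opening from 0.0 (shut) to 1.0 (fully open); "grasp_force": force on a finger pad.
Only numpy, scipy, OpenCV 4.12 (cv2) and the standard library are available. Lean on these libraries where they do the work, as an engineer would, in place of code of your own. Each camera call takes 0.05 s, during which the arm holds its last target. There are 200 camera calls.

## Working session

There is one attempt and no reset: what is moved stays moved. The work goes in short steps, Python scripts to look and compute and a tool call to move; the robot and the scene stay as the last step left them, time stands still between calls to the robot, and variables do not carry over. Pictures are saved under pics/ and viewed, at most 10 in all, crops included, and the job is handed in when it is done.

Besides the shell and the picture viewer there is one more tool, called as name(argument=value, ...), one argument or row to a line, values as JSON. carry_out: Moves the arm, as the interface text tells. Its arguments: {"type":"object","properties":{"rows":{"type":"string"},"claw":{"type":"number"},"force":{"type":"number"}},"required":["rows"]}

```bash
ls; mkdir -p pics
cat > h.py <<'E'
from station import *
import numpy as np, cv2
def cam(n):
    c=read_camera(n); im=c["img"]; f=im.shape[0]/2/np.tan(np.radians(c["fov_y"])/2)
    c["K"]=np.array([[f,0,c["cx"]],[0,f,c["cy"]],[0,0,1.]]); c["D"]=np.array(c["distortion"],float)
    c["T"]=np.array(c["world_to_cam"]); return c
def proj(c,P):
    P=np.atleast_2d(P).astype(float); X=P@c["T"][:3,:3].T+c["T"][:3,3]; X=X*[1,-1,-1]
    return cv2.projectPoints(X,np.zeros(3),np.zeros(3),c["K"],c["D"])[0][:,0]
def ray(c,px):
    u=cv2.undistortPoints(np.array(px,float).reshape(-1,1,2),c["K"],c["D"])[:,0]
    d=np.c_[u[:,0],-u[:,1],-np.ones(len(u))]; R=c["T"][:3,:3]
    return -R.T@c["T"][:3,3], d@R
def onz(c,px,z):
    o,d=ray(c,px); return o+d*((z-o[2])/d[:,2])[:,None]
E
cat > a.py <<'E'
from h import *
out=[]
for n in ("scene","top"):
    c=cam(n); cv2.imwrite(f"pics/{n}0.png",c["img"])
    print(n,c["fov_y"],"cam at",ray(c,[[280,210]])[0].round(3))
    for t in ("bracket","rib_top","bed","ledges","pin_line","pin","flange"):
        print(t,[(np.round(r["centre"],1).tolist(),round(r["confidence"],2),onz(c,[r["centre"]],{"bracket":0,"rib_top":.055,"bed":.065,"ledges":.076,"pin_line":.095,"pin":.1,"flange":0}[t])[0,:2].round(3).tolist()) for r in place_of(n,t)[:5]])
print(get_obs())
E
python3 a.py
```

```text
pics
scene 55.98415030776493 cam at [0.776 0.434 0.688]
bracket [([347.7, 177.5], 0.92, [0.211, -0.297]), ([282.7, 214.7], 0.81, [0.448, -0.24]), ([149.8, 256.9], 0.72, [0.786, -0.249]), ([341.5, 308.8], 0.22, [0.466, 0.068])]
rib_top [([278.9, 196.0], 0.86, [0.452, -0.252]), ([345.8, 156.2], 0.82, [0.206, -0.325]), ([140.9, 253.7], 0.59, [0.8, -0.212])]
bed [([339.2, 316.0], 0.61, [0.508, 0.114])]
ledges [([343.0, 308.1], 0.86, [0.497, 0.109])]
pin_line [([321.7, 311.8], 0.83, [0.543, 0.109])]Traceback (most recent call last):
  File "a.py", line 7, in <module>
    print(t,[(np.round(r["centre"],1).tolist(),round(r["confidence"],2),onz(c,[r["centre"]],{"bracket":0,"rib_top":.055,"bed":.065,"ledges":.076,"pin_line":.095,"pin":.1,"flange":0}[t])[0,:2].round(3).tolist()) for r in place_of(n,t)[:5]])
                                                                                                                                                                                                                            ~~~~~~~~^^^^^
ValueError: it knows: bed, bracket, brush, flange, hammer, ledges, magnet, offcut, pin_line, rib_top, tin
```

```bash
sed -i 's/"pin_line","pin","flange"/"pin_line","flange"/' a.py; python3 a.py
```

```text
scene 55.98415030776493 cam at [0.776 0.434 0.688]
bracket [([152.4, 257.6], 0.88, [0.781, -0.244]), ([350.0, 179.3], 0.71, [0.21, -0.287]), ([281.1, 213.2], 0.68, [0.449, -0.247])]
rib_top [([140.9, 250.6], 0.9, [0.799, -0.221]), ([339.6, 152.6], 0.77, [0.212, -0.348]), ([353.6, 260.1], 0.72, [0.403, 0.007]), ([279.1, 196.1], 0.59, [0.451, -0.252])]
bed [([335.6, 314.8], 0.89, [0.512, 0.109])]
ledges [([221.7, 245.3], 0.43, [0.641, -0.138])]
pin_line []
flange [([224.8, 244.9], 0.76, [0.618, -0.207]), ([340.3, 310.0], 0.6, [0.47, 0.07]), ([319.5, 316.2], 0.16, [0.515, 0.063])]
top 50.197117785854196 cam at [ 0.372 -0.139  1.238]
bracket [([339.7, 322.3], 0.95, [0.213, -0.285]), ([327.8, 244.3], 0.88, [0.423, -0.253]), ([323.1, 115.1], 0.81, [0.791, -0.241])]
rib_top [([324.4, 105.3], 0.62, [0.8, -0.24]), ([324.8, 230.5], 0.6, [0.457, -0.241])]
bed [([194.5, 211.3], 0.61, [0.504, 0.104])]
ledges [([191.7, 213.1], 0.85, [0.498, 0.109])]
pin_line [([191.4, 193.5], 0.83, [0.547, 0.107])]
flange [([315.0, 176.7], 0.88, [0.612, -0.218]), ([325.6, 230.6], 0.31, [0.461, -0.247])]
{'t': 1.0, 'q': array([ 0.99790963,  0.47698854,  0.02239127,  1.55533504, -0.01145179,
        1.10929631, -0.08310032]), 'joint_vel': array([-0.00052283, -0.00138026,  0.00018077, -0.00036788,  0.00017538,
       -0.00150298, -0.00017479]), 'joint_torque': array([ 4.50877305e-04, -5.96343076e+01,  1.60691421e+00, -2.81560528e+01,
        1.25470245e-02,  1.52275716e-03,  1.90061905e-05]), 'eef_pos': array([ 0.30258234, -0.60344163,  0.23134293]), 'tool_rot': array([5.20255076e-05, 9.73117001e-01, 2.30311311e-01, 3.80829396e-06]), 'contact_force': array([-0.82093256, -0.55340861, -0.39033142]), 'torque': array([-0.01646105, -0.01549042, -0.0424083 ]), 'grasp_force': 0.0, 'gripper_width': 0.998279698643821}
```

View pics/scene0.png

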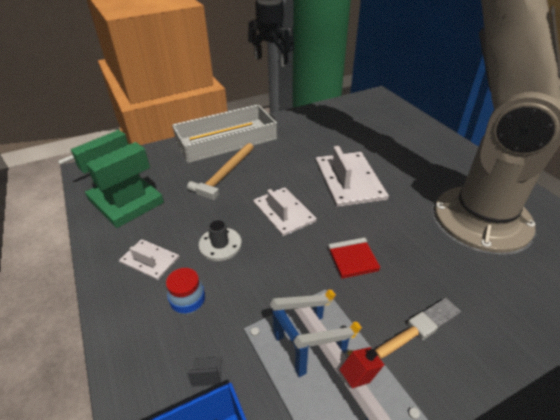

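View pics/top0.png

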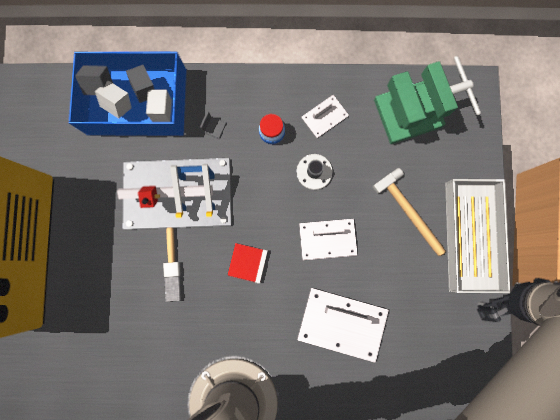

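The scene view shows the jig at lower centre, with its yellow ledges at (330,295) and (357,327) and the red block at (362,367). In the top view there are three bracket candidates: large (343,325), middle (328,240) and small (325,116). The jig is at (190,190) and the red block at (147,197). A 150 mm plate should be about 55 px long at roughly 362 px/m. The one at (328,240) is about 57 px, so it fits, and it is also the middle of the three sizes. I'll confirm it in a crop and fit its pose.

```bash
cat >> h.py <<'E'
def brk(x,y,yaw):
    def box(a,b): return np.array([[i,j,k] for i in (a[0],b[0]) for j in (a[1],b[1]) for k in (a[2],b[2])])/1e3
    R=np.array([[np.cos(yaw),-np.sin(yaw),0],[np.sin(yaw),np.cos(yaw),0],[0,0,1]])
    return [p@R.T+[x,y,0] for p in (box((-50,-75,0),(50,75,10)),box((15,-40,10),(25,40,55)))]
def sil(c,polys):
    m=np.zeros(c["img"].shape[:2],np.uint8)
    big=np.zeros((m.shape[0]*4,m.shape[1]*4),np.uint8)
    for p in polys: cv2.fillConvexPoly(big,cv2.convexHull(np.round(proj(c,p)*4+1.5).astype(np.int32)),255)
    return cv2.resize(big,m.shape[::-1],interpolation=cv2.INTER_AREA)/255.
E
cat > b.py <<'E'
from h import *
from scipy.optimize import minimize
cs={}
for n in ("scene","top"):
    c=cam(n); w=proj(c,[[.44,-.245,.02]])[0]
    o=[r for r in outline_of(n,"bracket") if np.hypot(*(np.array(r["centre"])-w))<20]
    if o: cs[n]=(c,o[0]["pixels"]); print(n,o[0]["confidence"],o[0]["pixels"].sum())
def cost(p,use): return sum(np.abs(sil(cs[n][0],brk(*p))-cs[n][1]).sum()/cs[n][1].sum() for n in use)
for use in (list(cs),["top"],["scene"]):
    if not all(u in cs for u in use): continue
    r=min((minimize(cost,[.44,-.245,a],(use,),method="Nelder-Mead",options=dict(initial_simplex=[[.44,-.245,a],[.45,-.245,a],[.44,-.235,a],[.44,-.245,a+.1]])) for a in (-.1,.1)),key=lambda r:r.fun)
    print(use,r.x.round(4),np.degrees(r.x[2]).round(2),r.fun)
im=read_camera("top")["img"]
A=cv2.resize(im[90:365,285:400],None,fx=2.1,fy=2.1,interpolation=3); B=cv2.resize(im[150:240,115:240],None,fx=4,fy=4,interpolation=3)
C=cv2.resize(im[205:275,285:375],None,fx=3,fy=3,interpolation=3)
P=np.zeros((600,760,3),np.uint8); P[:A.shape[0],:A.shape[1]]=A; P[:B.shape[0],250:250+B.shape[1]]=B; P[370:370+C.shape[0],250:250+C.shape[1]]=C
cv2.imwrite("pics/crop1.png",P)
E
python3 b.py
```

```text
scene 0.95 1628
['scene'] [ 0.4407 -0.2516  0.1147] 6.57 0.06395191983427277
['scene'] [ 0.4407 -0.2516  0.1147] 6.57 0.06395191983427277
```

View pics/crop1.png

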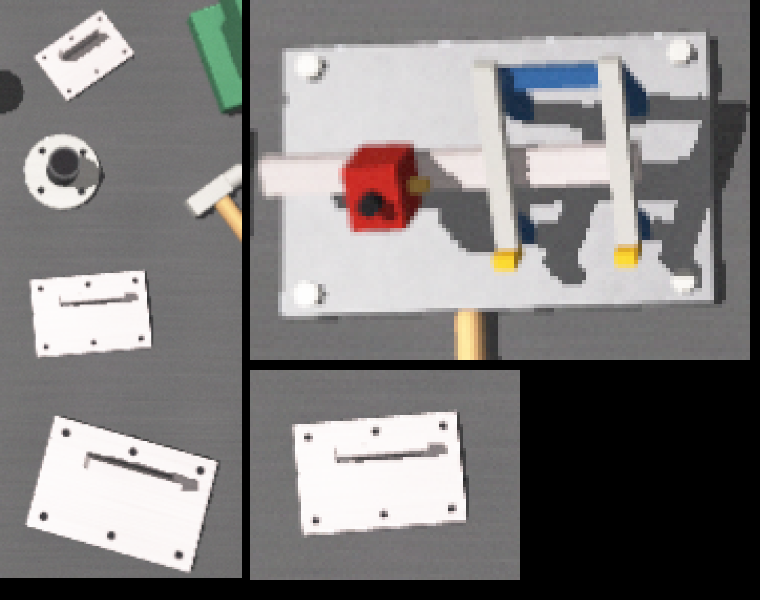

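The crop shows the bracket as (250–520, 370–580). In the top view its corners are about (299,223), (354,219), (357,256) and (303,260), so it is 55 px long, or about 151 mm. The large one is about 83 px and the small one about 42 px. The rib is up and on the far side, so this is the middle-sized bracket. The jig's red block is at +y (crop 380,190), and its yellow ledges are at crop (506,259) and (627,256). I'll move over the bracket and look with the wrist camera.

carry_out(
  rows="15 38 8 -2.3;15 40 8 -2.3;15 40 8 -2.3;15 40 8 -2.3;15 40 8 -2.3;15 40 8 -2.3;15 40 8 -2.3;15 40 8 -2.5;20 38 5 -2.5;0 0 0 0",
  claw=85.4,
  force=20,
)

```text
t: 2.5
eef_pos: [0.4447, -0.2439, 0.3011]
tool_rot: [-0.0, 0.999, 0.051, 0.001]
contact_force: [0.0, -0.3, -0.5]
gripper_width: 1.001
grasp_force: 0.0
```

```bash
cat > c.py <<'E'
from h import *
import sys
c=cam("wrist"); cv2.imwrite(f"pics/{sys.argv[1]}.png",cv2.resize(c["img"],None,fx=1.4,fy=1.4,interpolation=3))
o=get_obs(); print(o["t"],o["eef_pos"],o["tool_rot"],"cam",ray(c,[[280,210]])[0].round(3),"looks",ray(c,[[280,210]])[1].round(2),c["fov_y"])
for a in ("bracket","rib_top"):
  print(a,[(np.round(r["centre"],1).tolist(),r["confidence"]) for r in place_of("wrist",a)[:3]])
from scipy.optimize import minimize
rs=outline_of("wrist","bracket")
p0=np.array([.4407,-.2516,.1])
for r in rs[:2]:
    m=r["pixels"]; print(r["confidence"],m.sum())
    f=lambda p: np.abs(sil(c,brk(*p))-m).sum()/m.sum()
    q=min((minimize(f,p0,method="Nelder-Mead",options=dict(initial_simplex=p0+s*np.array([[0,0,0],[.01,0,0],[0,.01,0],[0,0,.08]]))) for s in (1,-1)),key=lambda r:r.fun)
    print(q.x.round(4),np.degrees(q.x[2]).round(2),q.fun)
E
python3 c.py w1
```

```text
2.55 [ 0.44335273 -0.2461197   0.30070409] [1.74175747e-04 9.98747738e-01 5.00277703e-02 3.84000067e-04] cam [ 0.521 -0.236  0.443] looks [[-0.31 -0.04 -0.95]] 64.44692628709277
bracket [([287.0, 315.3], 0.95), ([280.9, 166.7], 0.64)]
rib_top [([281.9, 158.0], 0.76), ([300.3, 330.2], 0.59)]
0.84 8653
[ 0.4388 -0.2495  0.0976] 5.59 0.014816577272304968
0.58 11492
[ 0.2145 -0.2698 -0.6423] -36.8 0.49871931369136585
```

View pics/w1.png

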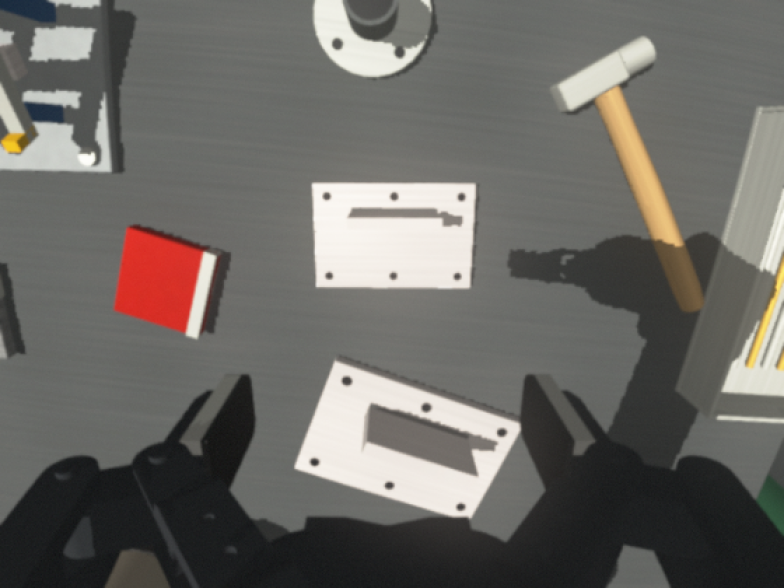

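The wrist view shows the bracket at about (395,235) in the enlarged picture. The silhouette fit leaves a 1.5 % residual, giving origin (0.4388, −0.2495) and yaw 5.6°. I'll grip the rib by its two ends, 80 mm apart, so the bracket can pivot about y and settle onto the slope.

carry_out(
  rows="8 0 -40 0;8 0 -50 0;0 0 -50 0;0 0 -40 0;0 0 0 0;0 0 0 0",
)

```text
t: 3.45
eef_pos: [0.4592, -0.2485, 0.1216]
tool_rot: [0.0, 0.999, 0.048, 0.001]
contact_force: [0.2, 0.3, -0.3]
gripper_width: 1.005
grasp_force: 0.0
```

```bash
cat >> c.py <<'E'
from scipy.spatial.transform import Rotation as Ro
w=o["tool_rot"]; R=Ro.from_quat([w[1],w[2],w[3],w[0]]).as_matrix()
if len(sys.argv)>2:
  im=c["img"].copy()
  for s in (1,-1):
    for k in (0,.013):
      u=proj(c,[o["eef_pos"]+R@[0,s*.0427,-k]])[0]; cv2.drawMarker(im,tuple(int(v) for v in np.round(u)),(0,255,0) if k else (0,0,255),cv2.MARKER_CROSS,10)
  u=brk(*q.x); 
  for p in u:
    for v in proj(c,p): cv2.circle(im,tuple(int(t) for t in np.round(v)),2,(255,0,255),-1)
  cv2.imwrite(f"pics/{sys.argv[1]}.png",cv2.resize(im,None,fx=1.4,fy=1.4,interpolation=3))
E
sed -i 's/for r in rs\[:2\]/for r in rs[:1]/' c.py; python3 c.py w2 1
```

```text
3.5 [ 0.45960639 -0.2484992   0.12210809] [7.41891750e-04 9.98859686e-01 4.77190867e-02 1.29110392e-03] cam [ 0.536 -0.241  0.264] looks [[-0.31 -0.04 -0.95]] 64.44692628709277
bracket [([276.9, 222.0], 0.95)]
rib_top [([277.0, 224.6], 0.87)]
0.85 20852
[ 0.4385 -0.2497  0.0917] 5.25 0.025474962668742926
```

View pics/w2.png

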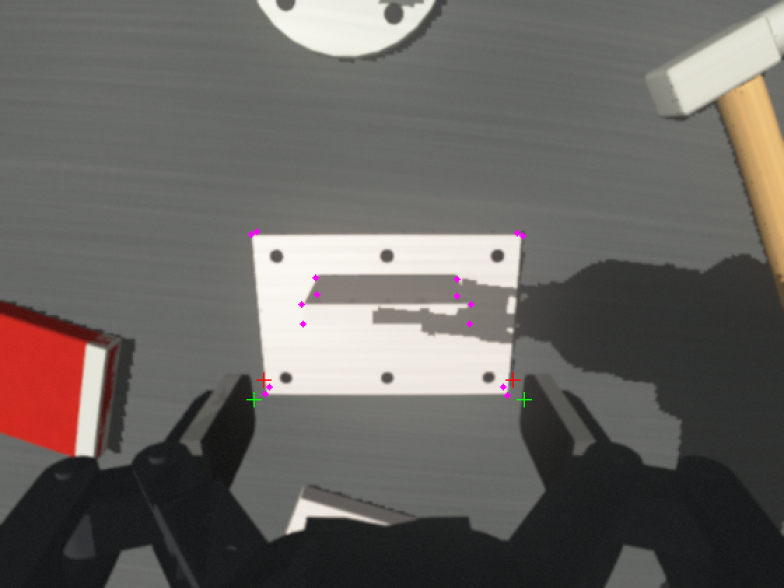

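The pads (inner edges at x≈253 and 523) straddle the rib centrally; its top runs from about 304 to 470. Their tips match the −13 mm marks. Going down now.

carry_out(
  rows="0 0 -35 0;0 0 -25 0;0 0 -15 0;0 0 -15 0;0 0 -12 0;0 0 -10 0;0 0 0 0;0 0 0 0",
)

```text
t: 4.65
eef_pos: [0.4589, -0.2475, 0.0086]
tool_rot: [0.0, 0.999, 0.048, 0.0]
contact_force: [-0.6, 0.5, 0.5]
gripper_width: 1.002
grasp_force: 0.0
```

carry_out(
  rows="0 0 0 0;0 0 0 0;0 0 0 0;0 0 0 0",
  claw=70,
  force=30,
)

```text
t: 5.15
eef_pos: [0.4591, -0.2478, 0.009]
tool_rot: [0.0, 0.999, 0.048, 0.001]
contact_force: [-1.3, -1.4, 6.0]
gripper_width: 0.931
grasp_force: 37.4
```

carry_out(
  rows="0 0 10 0;0 0 20 0;0 0 35 0;0 0 45 0;0 0 45 0;0 0 45 0;0 0 0 0",
)

```text
t: 6.02
eef_pos: [0.4603, -0.248, 0.2118]
tool_rot: [0.001, 0.999, 0.048, 0.003]
contact_force: [0.4, 0.2, -5.4]
gripper_width: 0.932
grasp_force: 39.9
```

```bash
cat > d.py <<'E'
from h import *
ims=[cv2.resize(cam("scene")["img"][100:330,180:400],None,fx=1.8,fy=1.8,interpolation=3), cv2.resize(cam("wrist")["img"],(400,300))]
P=np.zeros((420,800,3),np.uint8); P[:ims[0].shape[0],:ims[0].shape[1]]=ims[0][:420]; P[:300,400:]=ims[1]
cv2.imwrite("pics/l1.png",P); o=get_obs(); print(o)
E
python3 d.py
```

```text
{'t': 6.125, 'q': array([ 0.4799023 ,  0.2548998 , -0.12351897,  1.94087948,  0.03819482,
        0.94902555, -1.13614641]), 'joint_vel': array([-0.00111757,  0.02873365,  0.00208504,  0.02554073,  0.00066133,
       -0.00079104, -0.00182091]), 'joint_torque': array([ 7.24887417e-03, -4.73918760e+01, -2.69513112e-01, -2.86853617e+01,
        3.70895304e-02,  2.07603283e-03,  6.37323028e-03]), 'eef_pos': array([ 0.45770844, -0.24697989,  0.20775647]), 'tool_rot': array([-2.12292308e-04,  9.98833654e-01,  4.82812323e-02, -4.56386831e-04]), 'contact_force': array([ 0.07101828,  1.23191843, -4.84753677]), 'torque': array([ 0.02364035, -0.02546913, -0.00160791]), 'grasp_force': 39.794763922691345, 'gripper_width': 0.9343150565361857}
```

View pics/l1.png

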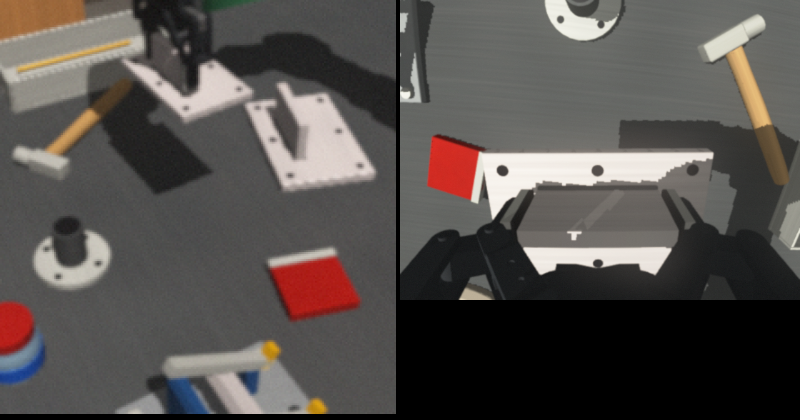

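The bracket is held by its rib's ends and weighs about 5.2 N. It is clear of the bench and already tilted. I'll carry it towards the jig, staying to one side so the wrist camera can see the jig.

carry_out(
  rows="0 20 12 0;0 33 12 0;0 33 12 0;0 33 12 0;0 33 12 0;0 28 12 0;0 15 0 0;0 0 0 0;0 0 0 0",
)

```text
t: 7.25
eef_pos: [0.458, -0.0536, 0.2794]
tool_rot: [0.0, 0.999, 0.048, -0.001]
contact_force: [0.5, 0.3, -4.5]
gripper_width: 0.934
grasp_force: 39.9
```

```bash
cat > e.py <<'E'
from h import *
c=cam("wrist"); o=get_obs(); print(o["t"],o["eef_pos"],o["tool_rot"],o["contact_force"])
pts=[[.505,.108,.065],[.62,.108,.13],[.505,.065,.07],[.55,.2,.1]]
print(proj(c,pts).round(0).tolist())
for a in ("bed","ledges","pin_line"): print(a,[(np.round(r["centre"],1).tolist(),round(r["confidence"],2)) for r in place_of("wrist",a)[:2]])
import pickle; pickle.dump(c,open("w3.pkl","wb"))
u=proj(c,pts); x0=max(0,int(u[:,0].min())-50); y0=max(0,int(u[:,1].min())-50); s=c["img"][y0:y0+190,x0:x0+260]
print("crop",x0,y0,s.shape); cv2.imwrite("pics/w3.png",cv2.resize(s,None,fx=3,fy=3,interpolation=3))
E
python3 e.py
```

```text
7.3 [ 0.45807584 -0.05371344  0.27953671] [ 1.36141542e-04  9.98881388e-01  4.72793409e-02 -7.86331725e-04] [ 0.84766582 -0.75068752 -4.50222207]
[[129.0, 119.0], [95.0, -21.0], [167.0, 122.0], [21.0, 67.0]]
bed []
ledges []
pin_line [([108.6, 75.0], 0.59)]
crop 0 0 (190, 260, 3)
```

View pics/w3.png

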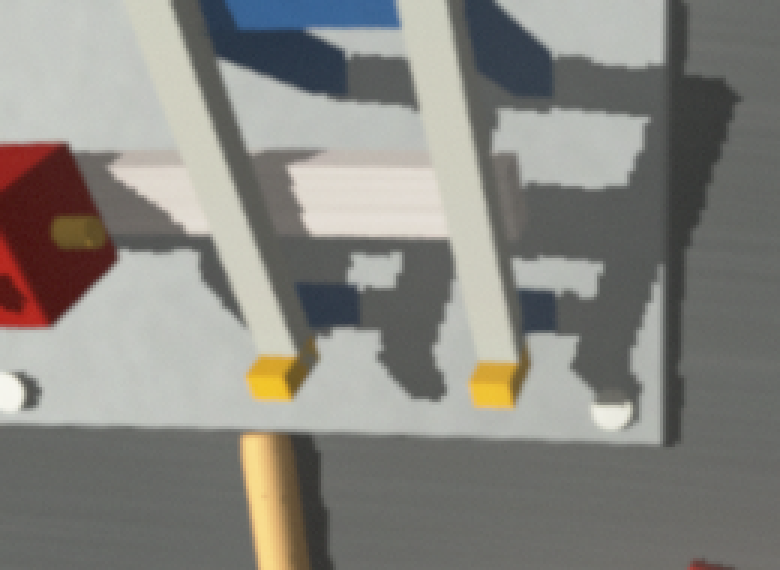

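The crop (3× from the wrist image, origin 0,0) shows both rails. The left rail's edges run (128,0)→(250,357) and (175,0)→(297,350). The right rail's run (398,0)→(472,362) and (443,0)→(519,356). Both yellow ledges sit at the lower ends, with the red block at (60,235) and the brass pin at (80,233).

```bash
cat > f.py <<'E'
from h import *
import pickle
from scipy.optimize import least_squares
from scipy.spatial.transform import Rotation as Ro
c=pickle.load(open("w3.pkl","rb"))
def bedT(p): return Ro.from_euler("ZY",[p[2],-np.pi/6]).as_matrix(), np.array([p[0],p[1],.065+(p[3] if len(p)>3 else 0)])
def b2w(p,X): R,t=bedT(p); return np.atleast_2d(X)@R.T/1e3+t
L=[(47,(128,0),(250,357)),(33,(175,0),(297,350)),(-33,(398,0),(472,362)),(-47,(443,0),(519,356))]
J=[((0,40,0),(273,353)),((0,-40,0),(496,359))]
px=lambda u:(np.array(u,float)+.5)/3-.5
def res(p):
    r=[]
    for y,a,b in L:
        q=proj(c,b2w(p,[[110,y,0],[2,y,0]])); d=(q[1]-q[0])/np.linalg.norm(q[1]-q[0]); n=[-d[1],d[0]]
        r+=[(px(u)-q[0])@n for u in (a,b)]
    for X,u in J: r.append((proj(c,b2w(p,[X]))[0]-px(u))[1])
    return np.array(r)
for p0 in ([.505,.108,0],[.505,.108,0,0]):
    s=least_squares(res,p0,loss="soft_l1"); p=s.x; print(p.round(4),np.degrees(p[2]).round(2),res(p).round(1))
p=p[:3] if 0 else least_squares(res,[.505,.108,0],loss="soft_l1").x
# pin tip: on pin line at bed (50,y,6)
for y in range(50,96,5): print(y,(proj(c,b2w(p,[[50,y,6]]))[0]*3+1).round(0),end=" ")
# held pitch
g=np.array([.4585,-.0527,.280+.0305]); Rt=Ro.from_euler("z",5.5,degrees=True).as_matrix()
m=outline_of("wrist","bracket"); 
if m:
  ys,xs=np.nonzero(m[0]["pixels"]); print("\nbracket mask",m[0]["confidence"],ys.min(),[np.percentile(ys[xs==x],0) for x in range(xs.min()+10,xs.max(),40)])
for a in range(0,45,5):
  X=(np.array([[50,0,10],[50,-75,10],[-50,0,0]])-[20,0,39.5])/1e3
  print(a,proj(c,X@(Rt@Ro.from_euler("y",-a,degrees=True).as_matrix()).T+g).round(0).tolist())
for t,h in (("bed",None),):
  cc=cam("top"); print([proj(cc,b2w(p,[X]))[0].round(1) for X in ((0,0,0),(0,0,13),(50,0,6),(126,40,0),(126,-40,0))])
E
python3 f.py
```

```text
[0.5055 0.109  0.0325] 1.86 [-0.6  2.9 -1.  -1.   0.1  1.5  1.6 -1.5 -0.7  0.5]
[ 0.505   0.1109  0.0345 -0.0049] 1.98 [-0.1  3.6 -0.6 -0.5 -0.5  1.3  0.9 -1.9 -0.5  0.5]
50 [188. 226.] 55 [174. 226.] 60 [159. 226.] 65 [145. 225.] 70 [130. 225.] 75 [116. 225.] 80 [102. 225.] 85 [ 88. 225.] 90 [ 74. 225.] 95 [ 61. 225.] 
bracket mask 0.92 298 [np.float64(300.0), np.float64(313.0)]
0 [[275.0, 212.0], [441.0, 212.0], [276.0, 371.0]]
5 [[275.0, 209.0], [444.0, 209.0], [276.0, 359.0]]
10 [[275.0, 206.0], [448.0, 206.0], [276.0, 347.0]]
15 [[275.0, 204.0], [453.0, 204.0], [276.0, 334.0]]
20 [[275.0, 202.0], [457.0, 202.0], [276.0, 323.0]]
25 [[275.0, 201.0], [462.0, 201.0], [276.0, 311.0]]
30 [[275.0, 201.0], [467.0, 201.0], [276.0, 299.0]]
35 [[275.0, 202.0], [472.0, 202.0], [276.0, 288.0]]
40 [[275.0, 204.0], [478.0, 204.0], [276.0, 277.0]]
[array([192.6, 210.6]), array([191.7, 212.6]), array([190.2, 193.8]), array([171.9, 165.4]), array([203.3, 164.6])]
```

Bed pose is about (0.5055, 0.108) with yaw 1.9°, and the pin tip is near bed y≈80. In the last views the bracket's far edge still fits pitch ≈0: the grip is holding it level, not letting it swing. My plan is to touch the high edge down near the top of the rails, then drag downhill while pressing lightly, so it turns in the grip until it lies flat.

carry_out(
  rows="30 33 0 -0.9;30 33 0 -0.9;30 33 0 -0.9;28 33 0 -0.9;0 0 -35 0;0 0 -35 0;0 0 -35 0;0 0 -20 0;0 0 -10 0;0 0 0 0",
  force=20,
)

```text
t: 8.8
eef_pos: [0.5765, 0.0794, 0.145]
tool_rot: [0.0, 1.0, 0.017, -0.0]
contact_force: [-1.2, 0.3, -4.6]
gripper_width: 0.931
grasp_force: 39.7
```

```bash
cat > g.py <<'E'
from h import *
import sys
o=get_obs(); print(o["t"],o["eef_pos"].round(4),o["tool_rot"].round(3),o["contact_force"].round(1))
c=cam("scene"); u=proj(c,[[.56,.1,.12]])[0].astype(int); print(u)
a=c["img"][max(0,u[1]-110):u[1]+90,max(0,u[0]-100):u[0]+100]; w=cam("wrist")["img"]
P=np.zeros((400,800,3),np.uint8); P[:2*a.shape[0],:2*a.shape[1]]=cv2.resize(a,None,fx=2,fy=2,interpolation=3)
P[:300,400:]=cv2.resize(w,(400,300)); cv2.imwrite(f"pics/{sys.argv[1]}.png",P)
E
python3 g.py s1
```

```text
8.8 [0.5765 0.0794 0.145 ] [ 0.     1.     0.017 -0.   ] [-1.2  0.3 -4.6]
[311 303]
```

View pics/s1.png

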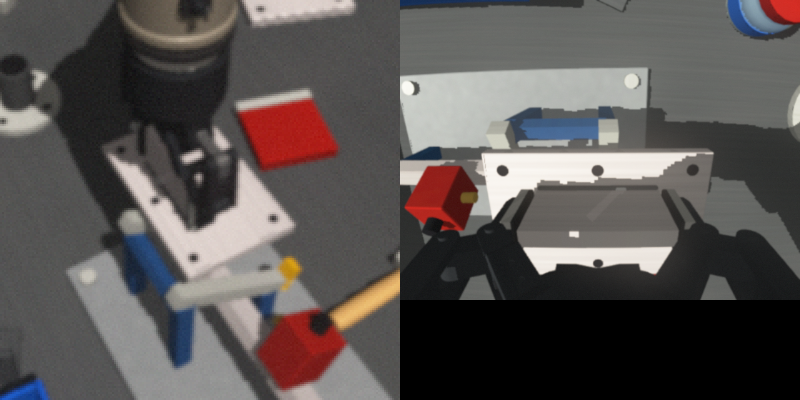

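The view shows the bracket level over both rails: plate edge at (485–712,152) in the wrist part, rail ends at (500,132) and (607,132), red block at (440,195). Next, a gentle touch-down on the high edge.

carry_out(
  rows="0 0 -7 0;0 0 -2 0;0 0 -2 0;0 0 -2 0;0 0 0 0",
)

```text
t: 9.52
eef_pos: [0.5765, 0.0796, 0.1322]
tool_rot: [0.0, 1.0, 0.017, -0.0]
contact_force: [0.9, 0.7, -5.1]
gripper_width: 0.931
grasp_force: 39.9
```

carry_out(
  rows="0 0 -2 0;0 0 -2 0;0 0 0 0",
)

```text
t: 9.9
eef_pos: [0.5768, 0.0796, 0.131]
tool_rot: [0.0, 1.0, 0.017, 0.001]
contact_force: [-10.5, -3.3, 17.0]
gripper_width: 0.929
grasp_force: 42.5
```

carry_out(
  rows="-2.7 0 -2 0;-2.7 -0.2 -2 0;-2.7 0 -2 0;-2.7 -0.2 -2.4 0;0 0 0 0",
)

```text
t: 10.52
eef_pos: [0.5683, 0.0794, 0.1223]
tool_rot: [-0.0, 1.0, 0.017, 0.003]
contact_force: [-0.5, -1.8, 7.0]
gripper_width: 0.938
grasp_force: 42.8
```

```bash
cat > k.py <<'E'
from h import *
from scipy.spatial.transform import Rotation as Ro
c=cam("wrist"); o=get_obs(); t=o["eef_pos"]; w=o["tool_rot"]; yaw=2*np.arctan2(w[2],w[1])
print(t.round(4),np.degrees(yaw).round(2),o["contact_force"].round(1),o["grasp_force"].round(1))
for r in outline_of("wrist","bracket")[:3]:
    ys,xs=np.nonzero(r["pixels"]); print(round(r["confidence"],2),len(xs),"cols",xs.min(),xs.max(),"rows",ys.min(),ys.max(), "row at max col",ys[xs>=xs.max()-2].mean(), "width in top rows",[ (xs[ys==ys.min()+k].min(),xs[ys==ys.min()+k].max()) for k in (6,12,18)])
g=t+[0,0,.0305]; Rt=Ro.from_euler("z",yaw).as_matrix()
for a in range(0,41,5):
  X=(np.array([[50,75,10],[50,-75,10],[50,-75,0]])-[20,0,39.5])/1e3
  print(a,proj(c,X@(Rt@Ro.from_euler("y",-a,degrees=True).as_matrix()).T+g).round(0).tolist())
E
python3 k.py
```

```text
Traceback (most recent call last):
  File "k.py", line 4, in <module>
    print(t.round(4),np.degrees(yaw).round(2),o["contact_force"].round(1),o["grasp_force"].round(1))
                                                                          ^^^^^^^^^^^^^^^^^^^^^^
AttributeError: 'float' object has no attribute 'round'
```

```bash
sed -i 's/,o\["grasp_force"\].round(1)//' k.py; python3 k.py
```

```text
[0.5683 0.0794 0.1222] 1.89 [-1.3 -2.5  7.3]
0.92 42367 cols 104 448 rows 197 354 row at max col 209.76666666666668 width in top rows [(np.int64(108), np.int64(445)), (np.int64(104), np.int64(448)), (np.int64(105), np.int64(446))]
0 [[113.0, 213.0], [441.0, 213.0], [432.0, 206.0]]
5 [[109.0, 209.0], [445.0, 209.0], [435.0, 201.0]]
10 [[105.0, 207.0], [449.0, 207.0], [439.0, 197.0]]
15 [[101.0, 204.0], [453.0, 204.0], [443.0, 193.0]]
20 [[96.0, 203.0], [458.0, 203.0], [448.0, 189.0]]
25 [[92.0, 202.0], [462.0, 202.0], [453.0, 186.0]]
30 [[87.0, 202.0], [467.0, 202.0], [458.0, 184.0]]
35 [[81.0, 203.0], [473.0, 203.0], [464.0, 183.0]]
40 [[76.0, 204.0], [478.0, 204.0], [470.0, 183.0]]
```

The grip pivot works: the pitch is now about 10°, as planned. I'll keep dragging.

carry_out(
  rows="-2.4 0 -2.3 0;-2.4 -0.2 -2.3 0;-2.4 0 -2.4 0;-2.4 -0.2 -2.4 0;0 0 0 0",
)

```text
t: 11.3
eef_pos: [0.559, 0.0798, 0.1129]
tool_rot: [-0.001, 1.0, 0.017, 0.003]
contact_force: [0.4, -0.2, 4.8]
gripper_width: 0.932
grasp_force: 43.1
```

```bash
python3 k.py
```

```text
[0.559  0.0798 0.1128] 1.93 [0.2 0.  6.3]
0.67 45397 cols 95 456 rows 190 356 row at max col 205.46428571428572 width in top rows [(np.int64(101), np.int64(452)), (np.int64(97), np.int64(455)), (np.int64(95), np.int64(455))]
0 [[113.0, 213.0], [442.0, 213.0], [432.0, 206.0]]
5 [[109.0, 209.0], [445.0, 209.0], [435.0, 201.0]]
10 [[105.0, 207.0], [449.0, 207.0], [439.0, 197.0]]
15 [[101.0, 204.0], [453.0, 204.0], [444.0, 193.0]]
20 [[96.0, 203.0], [458.0, 203.0], [448.0, 189.0]]
25 [[92.0, 202.0], [462.0, 202.0], [453.0, 186.0]]
30 [[87.0, 202.0], [468.0, 202.0], [458.0, 184.0]]
35 [[81.0, 202.0], [473.0, 203.0], [464.0, 183.0]]
40 [[76.0, 204.0], [478.0, 204.0], [470.0, 183.0]]
```

carry_out(
  rows="-1.2 0 -2 0;-1.2 -0.1 -2 0;-1.2 0 -2 0;-1.2 -0.2 -2 0;0 0 0 0",
)

```text
t: 12.02
eef_pos: [0.5556, 0.0798, 0.1067]
tool_rot: [-0.001, 1.0, 0.017, 0.005]
contact_force: [-2.6, -1.3, 18.9]
gripper_width: 0.925
grasp_force: 44.4
```

```bash
python3 k.py
```

```text
[0.5556 0.0798 0.1067] 1.94 [-2.7 -1.9 19.6]
0.75 47433 cols 86 465 rows 186 357 row at max col 203.89285714285714 width in top rows [(np.int64(92), np.int64(460)), (np.int64(89), np.int64(463)), (np.int64(86), np.int64(465))]
0 [[113.0, 213.0], [441.0, 213.0], [432.0, 206.0]]
5 [[109.0, 209.0], [445.0, 209.0], [435.0, 201.0]]
10 [[105.0, 206.0], [449.0, 206.0], [439.0, 197.0]]
15 [[101.0, 204.0], [453.0, 204.0], [443.0, 193.0]]
20 [[96.0, 203.0], [458.0, 203.0], [448.0, 189.0]]
25 [[92.0, 202.0], [462.0, 202.0], [453.0, 186.0]]
30 [[87.0, 202.0], [467.0, 202.0], [458.0, 184.0]]
35 [[81.0, 202.0], [473.0, 202.0], [464.0, 183.0]]
40 [[76.0, 204.0], [478.0, 204.0], [470.0, 182.0]]
```

carry_out(
  rows="-1.6 0 -1.6 0;-1.6 -0.1 -1.4 0;-1.6 0 -1.2 0;-1.6 -0.1 -1.2 0;0 0 0 0",
)

```text
t: 12.75
eef_pos: [0.556, 0.0798, 0.1066]
tool_rot: [-0.001, 1.0, 0.017, 0.012]
contact_force: [2.6, -4.1, 44.2]
gripper_width: 0.935
grasp_force: 47.4
```

```bash
python3 k.py|head -2
```

```text
[0.556  0.0798 0.1066] 1.92 [ 1.9 -3.8 44.7]
0.88 46887 cols 87 464 rows 187 356 row at max col 204.16666666666666 width in top rows [(np.int64(92), np.int64(459)), (np.int64(89), np.int64(462)), (np.int64(88), np.int64(464))]
```

carry_out(
  rows="0 0 2 0;0 0 2 0;0 0 2 0;0 0 0 0",
)

```text
t: 13.35
eef_pos: [0.547, 0.0789, 0.1035]
tool_rot: [-0.001, 1.0, 0.017, 0.002]
contact_force: [6.4, 1.7, -0.7]
gripper_width: 0.928
grasp_force: 42.1
```

```bash
python3 k.py|head -2
python3 - <<'E'
from h import *
o=get_obs(); print(o["q"].round(3), o["torque"].round(2))
E
```

```text
[0.547  0.0788 0.1035] 1.95 [ 6.4  1.  -1.8]
0.73 47379 cols 87 465 rows 186 357 row at max col 203.3181818181818 width in top rows [(np.int64(92), np.int64(459)), (np.int64(89), np.int64(463)), (np.int64(87), np.int64(465))]
[-0.003  0.455 -0.318  1.946  0.199  0.766 -1.971] [ 0.25 -1.36  0.02]
```

The bracket is now at bed x≈70 for the rib, against the ledges, at the flat height. I'll press it down lightly, then start the slide.

carry_out(
  rows="0 0 -1.5 0;0 0 0 0;-0.1 3 0 0;-0.2 6 0 0;-0.2 6 0 0;-0.2 6 0 0;-0.2 5 0 0;0 0 0 0",
)

```text
t: 14.45
eef_pos: [0.5464, 0.1003, 0.1025]
tool_rot: [0.002, 1.0, 0.016, 0.002]
contact_force: [3.6, -9.6, 7.5]
gripper_width: 0.932
grasp_force: 43.1
```

```bash
python3 k.py|head -2; sed -i 's/(\.56,\.1,\.12)/(.55,.12,.1)/' g.py; python3 g.py s2
```

```text
[0.5464 0.1003 0.1025] 1.88 [ 4.8 -9.7  8.2]
0.76 47603 cols 86 466 rows 186 357 row at max col 203.27586206896552 width in top rows [(np.int64(92), np.int64(460)), (np.int64(89), np.int64(464)), (np.int64(86), np.int64(466))]
14.55 [0.5464 0.1003 0.1025] [0.002 1.    0.016 0.002] [ 3.6 -9.5  8.3]
[311 303]Traceback (most recent call last):
  File "k.py", line 6, in <module>
    ys,xs=np.nonzero(r["pixels"]); print(round(r["confidence"],2),len(xs),"cols",xs.min(),xs.max(),"rows",ys.min(),ys.max(), "row at max col",ys[xs>=xs.max()-2].mean(), "width in top rows",[ (xs[ys==ys.min()+k].min(),xs[ys==ys.min()+k].max()) for k in (6,12,18)])
                                                                                                                                                                                                ~~~~~~~~~~~~~~~~~~~~~~^^
    return umr_minimum(a, axis, None, out, keepdims, initial, where)
ValueError: zero-size array to reduction operation minimum which has no identity
```

View pics/s2.png

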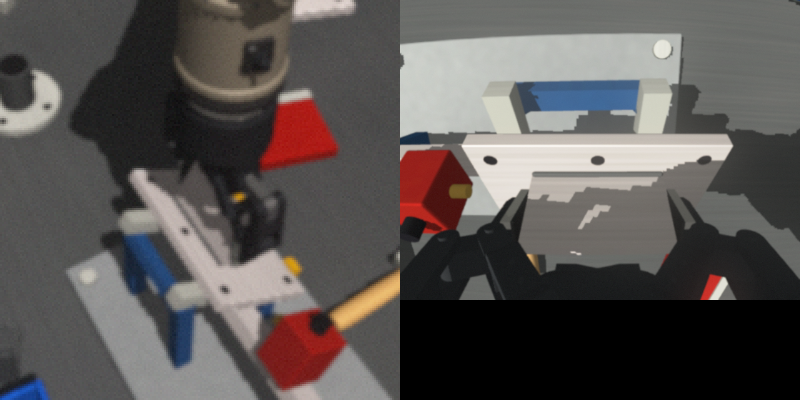

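The view shows the bracket flat on the rails, low edge at the yellow ledges. The pin tip is at (471,190) in the wrist part and the plate end at about (488,190), a gap of roughly 14 mm. I'll keep sliding until the rigid stop shows in the force.

carry_out(
  rows="-0.2 5 0 0;-0.2 5 0 0;-0.2 5 0 0;0 3 0 0;0 0 0 0",
)

```text
t: 15.28
eef_pos: [0.5458, 0.1173, 0.1026]
tool_rot: [0.003, 1.0, 0.016, 0.002]
contact_force: [3.3, -13.1, 10.5]
gripper_width: 0.93
grasp_force: 43.3
```

carry_out(
  rows="0 2 0 0;0 0 0 0",
)

```text
t: 15.52
eef_pos: [0.5456, 0.1188, 0.1025]
tool_rot: [0.003, 1.0, 0.016, 0.001]
contact_force: [2.2, -13.4, 10.3]
gripper_width: 0.931
grasp_force: 43.5
```

carry_out(
  rows="0 2 0 0;0 0 0 0",
)

```text
t: 15.78
eef_pos: [0.5455, 0.1203, 0.1025]
tool_rot: [0.004, 1.0, 0.016, 0.001]
contact_force: [1.7, -13.9, 11.9]
gripper_width: 0.931
grasp_force: 43.5
```

carry_out(
  rows="-0.2 2 0 0;-0.2 0 0 0",
)

```text
t: 16.02
eef_pos: [0.5454, 0.1226, 0.1025]
tool_rot: [0.004, 1.0, 0.016, 0.002]
contact_force: [3.4, -12.1, 8.8]
gripper_width: 0.934
grasp_force: 43.3
```

carry_out(
  rows="-0.2 2 0 0;0 0 0 0",
)

```text
t: 16.27
eef_pos: [0.5454, 0.1247, 0.1025]
tool_rot: [0.003, 1.0, 0.016, 0.002]
contact_force: [4.8, -12.5, 9.1]
gripper_width: 0.931
grasp_force: 43.3
```

carry_out(
  rows="-0.2 1.5 0 0;0 0 0 0",
)

```text
t: 16.52
eef_pos: [0.5453, 0.1261, 0.1025]
tool_rot: [0.004, 1.0, 0.016, 0.002]
contact_force: [4.2, -13.1, 7.7]
gripper_width: 0.93
grasp_force: 43.3
```

carry_out(
  rows="0 1.5 0 0;0 0 0 0",
)

```text
t: 16.77
eef_pos: [0.5452, 0.1263, 0.1025]
tool_rot: [0.004, 1.0, 0.016, 0.001]
contact_force: [3.7, -15.6, 11.7]
gripper_width: 0.927
grasp_force: 43.5
```

carry_out(
  rows="0 1.5 0 0;0 0 0 0",
)

```text
t: 17.02
eef_pos: [0.5452, 0.1267, 0.1025]
tool_rot: [0.005, 1.0, 0.015, 0.001]
contact_force: [3.3, -18.9, 13.0]
gripper_width: 0.933
grasp_force: 43.6
```

carry_out(
  rows="-0.2 1.5 0 0;0 0 0 0",
)

```text
t: 17.27
eef_pos: [0.5451, 0.1269, 0.1026]
tool_rot: [0.006, 1.0, 0.015, 0.001]
contact_force: [4.5, -21.6, 13.4]
gripper_width: 0.928
grasp_force: 43.7
```

The force rise at y≈0.1265 marks the rigid stop. I'll snug it against the ledges, ease the preload, then release.

carry_out(
  rows="-1.5 0 0 0;-1.5 0 0 0;0 0 0 0",
)

```text
t: 17.65
eef_pos: [0.545, 0.127, 0.1027]
tool_rot: [0.005, 1.0, 0.015, 0.004]
contact_force: [14.0, -20.5, 4.6]
gripper_width: 0.932
grasp_force: 42.9
```

carry_out(
  rows="1 -2 0 0;1 -2 0 0;0 -1.5 0 0;0 0 0 0",
)

```text
t: 18.15
eef_pos: [0.5453, 0.1267, 0.1028]
tool_rot: [0.002, 1.0, 0.016, 0.003]
contact_force: [9.1, -8.3, 5.0]
gripper_width: 0.931
grasp_force: 42.9
```

```bash
python3 k.py 2>/dev/null|head -2
cat > n.py <<'E'
from h import *
# brass pixels in the scene view near the pin, and block-to-plate gap
c=cam("scene"); print([(t,[(np.round(r["centre"],1).tolist(),round(r["confidence"],2)) for r in place_of("scene",t)[:4]]) for t in ("bracket","rib_top")])
E
python3 n.py
```

```text
[0.5454 0.1267 0.1028] 1.84 [ 9.4 -7.6  5.1]
0.7 47791 cols 87 466 rows 186 357 row at max col 202.1 width in top rows [(np.int64(93), np.int64(461)), (np.int64(89), np.int64(465)), (np.int64(87), np.int64(466))]
[('bracket', [([207.6, 370.9], 0.68), ([150.3, 255.9], 0.66), ([325.5, 321.1], 0.57)]), ('rib_top', [([336.4, 297.1], 0.89), ([140.6, 252.2], 0.63)])]
```

carry_out(
  rows="0.5 -1.5 0 0;0 0 0 0",
)

```text
t: 18.65
eef_pos: [0.5455, 0.1266, 0.1027]
tool_rot: [0.001, 1.0, 0.016, 0.003]
contact_force: [7.7, -4.8, 4.9]
gripper_width: 0.927
grasp_force: 42.9
```

carry_out(
  rows="0 0 0 0;0 0 0 0;0 0 0 0;0 0 0 0",
  claw=85.4,
)

```text
t: 19.15
eef_pos: [0.5416, 0.1287, 0.1013]
tool_rot: [0.0, 1.0, 0.017, -0.0]
contact_force: [1.1, -4.4, 0.1]
gripper_width: 1.001
grasp_force: 2.0
```

carry_out(
  rows="0 -1.5 0 0;0 -1 0 0;0 0 0 0",
)

```text
t: 19.52
eef_pos: [0.5417, 0.1273, 0.1016]
tool_rot: [-0.0, 1.0, 0.017, -0.0]
contact_force: [0.5, 0.2, -1.1]
gripper_width: 1.002
grasp_force: 0.0
```

carry_out(
  rows="0 -0.5 5 0;0 0 10 0;0 0 15 0;0 0 30 0;0 0 45 0;0 0 50 0;-20 -30 30 0;-30 -50 0 0;-30 -50 0 0;0 0 0 0",
)

```text
t: 20.78
eef_pos: [0.4601, -0.0078, 0.2877]
tool_rot: [0.001, 1.0, 0.013, 0.0]
contact_force: [-0.2, 0.4, 0.3]
gripper_width: 1.002
grasp_force: 0.0
```

Run:
```python
from h import *
t=cam("top")["img"]; s=cam("scene")["img"]; w=cam("wrist")["img"]
P=np.zeros((600,800,3),np.uint8)
P[:300,:400]=cv2.resize(t[140:245,110:250],(400,300),interpolation=3)
P[:300,400:]=cv2.resize(w,(400,300)); P[300:,:400]=cv2.resize(s[240:405,240:460],(400,300),interpolation=3)
P[300:,400:]=cv2.resize(t,(400,300)); cv2.imwrite("pics/fin.png",P); o=get_obs(); print(o["t"],o["eef_pos"],o["contact_force"])
```

```text
20.925 [ 0.46245168 -0.00285856  0.28754537] [-0.07367676  0.14933265 -0.09363781]
```

View pics/fin.png

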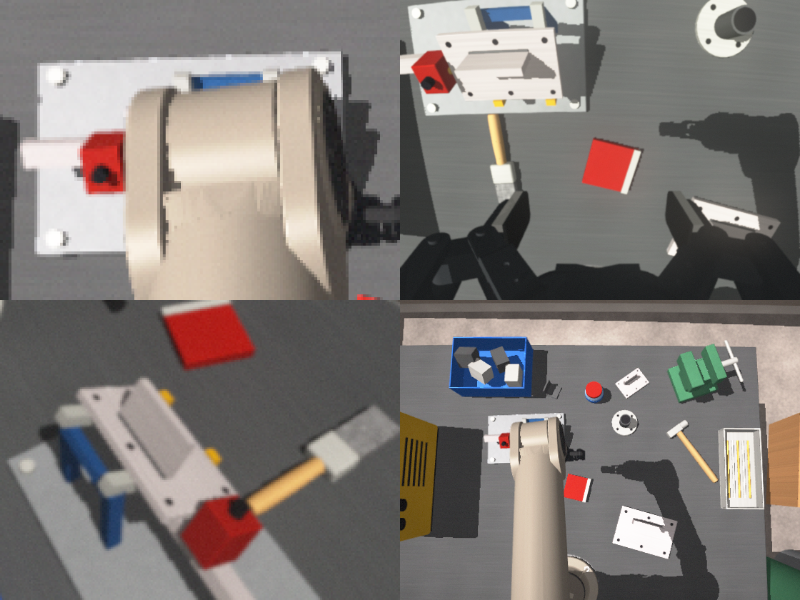

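The final view shows the bracket flat on both rails with its rib on the high side. Its low edge is at both yellow ledges (498,101) and (550,101), and its end is at the red block (433,75). The other things are where they were. One numeric check of the seating before I hand in.

```bash
cat > v.py <<'E'
from h import *
from scipy.spatial.transform import Rotation as Ro
from scipy.optimize import minimize
c=cam("wrist"); B0=np.array([.5055,.108,.065])
Rb=Ro.from_euler("ZY",[np.radians(1.9),-np.pi/6]).as_matrix()
def polys(p):
    q=Ro.from_euler("ZY",[p[2],-p[3]]).as_matrix()
    return [(b@q.T+[p[0],p[1],p[4]])@Rb.T+B0 for b in brk(0,0,0)]
for r in outline_of("wrist","bracket"):
    m=r["pixels"]; print(round(r["confidence"],2),m.sum(),np.round(r["centre"]))
    if m[:160].sum()<.8*m.sum(): continue
    f=lambda p: np.abs(sil(c,polys(p))-m).sum()/m.sum()
    g=lambda p: f(np.r_[p,0,0])
    p0=np.array([.05,.015,0]); s=minimize(g,p0,method="Nelder-Mead",options=dict(initial_simplex=p0+np.array([[0,0,0],[.008,0,0],[0,.008,0],[0,0,.05]])))
    print("flat: x,y mm, yaw deg",(s.x*[1e3,1e3,57.3]).round(1),round(s.fun,3))
    p0=np.r_[s.x,0,0]; s=minimize(f,p0,method="Nelder-Mead",options=dict(maxiter=900,initial_simplex=p0+np.r_[np.zeros((1,5)),np.diag([.005,.005,.03,.05,.005])]))
    print("free: x,y,yaw,pitch,z",(s.x*[1e3,1e3,57.3,57.3,1e3]).round(1),round(s.fun,3))
E
python3 v.py
```

```text
0.97 15187 [148.  84.]
flat: x,y mm, yaw deg [49.  17.8  0.4] 0.017
free: x,y,yaw,pitch,z [48.8 18.   0.4 -0.1 -0.7] 0.016
0.85 3712 [465. 312.]
```

The free fit puts the plate at x 49 mm and y 18 mm, with yaw 0.4° and pitch −0.1°. That agrees with it being seated at the ledges and at the stop, within calibration.

```bash
python3 -c "
from station import *
print(hand_in())"
```

```text
the job is handed in; nothing more can be done
None
```

I handed the job in with the middle-sized bracket set down while held: flat on both rails, rib on the high side, against both ledges. It was pushed along until a rigid stop was felt, where the pin should be fully in; I couldn't see the pin's depth, but the bracket stayed put on release.

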